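# Open the yellow paint on the studio carousel

### The arm

A 6-joint arm with a two-finger parallel gripper is mounted at the origin on the work surface. World frame = base frame: x ahead of the robot, y to its left, z up, the work surface at z = 0. Lengths are in mm, angles in rad, forces in N, time in s.
With the tool pointing down it reaches from about 275 to 1000 mm from the base axis. Payload 8.4 kg.
Tool frame: the origin (TCP) lies on the centre line of the jaws, within the pads' length; the fingertips stand 17 mm ahead of it and the grasp point (between the pads) lies 2 mm behind it (r.tcp_to_tips is the z of the fingertips in the tool frame, in mm); z points along the fingers, y is the direction in which the jaws open and shut (so a half turn about z gives the same grasp; the last joint's range is limited). The gripper opens to 85 mm and grips with 20 to 120 N. Pads are 22 mm wide; open, the fingers measure 114 mm over their backs; the gripper's body (76 mm by 85 mm) begins 54 mm behind the grasp point. The pads swing forward as they close: fully open they stand 13 mm farther back than shut.
Start: joints at [-1.148, 0.353, 1.633, -0, 1.155, -0.002], TCP at [257.586, -569.454, 248.281] pointing down, gripper open.
Joint ranges: [-2.63, 2.63], [-0.92, 2.1], [0.06, 2.66], [-1.3, 4.44], [0, 2.69], [-3.02, 3.02]. Speed limits (rad/s): [2.22, 2.22, 2.79, 3.14, 3.14, 3.14].

### API

Orientations are given as [roll, pitch, yaw] about the fixed x, y, z axes, in that order (R = Rz(yaw) Ry(pitch) Rx(roll)).
In Python, from rig import r, cams, job gives the robot as it stands.
- The arm moves only by the tool drive_tool, never from a script. Its argument "deltas" is a list of rows, each a list of 4 numbers: the shift along the tool's x, y, z in cm, then the turn about the tool's z in rad. In form: [[x, y, z, roll], ...]. A call has 1 to 12 rows; each row shifts and turns the commanded pose from where the row before left it, along the tool's axes as they then stand; what a row does not reach is not made up. A row lasts 1/12 s, in which the tool goes at most 41.7 mm and 7.16 degrees, less where a joint would pass 70% of its speed; a pose out of reach is approached as far as the arm can. A call with a gripper value outside its range is refused whole. "jaw" is the closure, from 0 (fully open) to 1 (shut), set as the call begins (left out, the last holds). The fingers move at their own pace and stop on an object; "force" is the grip in N (left out, the last holds). Time passes only in rows, so rows that do not move let the fingers close. It gives the time, the measured TCP pose, the force and the opening at its end, in the units of the state.
- r.sense(): the state, without advancing time (a new reading comes with each control period).
- cams.grab_frame(name): name is "scene" or "top"; returns (picture, depth): 480x640x3 uint8, red, green, blue; 480x640 float32, mm along the optical axis (not along the pixel's ray), 0 where there is no reading.
- cams.camera_params(name): a dict with "fx", "fy", "cx", "cy" (pixels), "k1" (the pictures are not rectified: a ray, as slopes to the right and down, at radius r is drawn at 1 + k1 r^2 times it, then the intrinsics apply), "R" (3x3) and "t" (3): a world point X has camera coordinates R X + t. Camera axes: x right, y down, z forward; pixel columns grow to the right and rows downward; lengths in mm; the calibration is good to about 2 mm. A picture is of the moment at which its call begins. camera_params takes no time and is no camera call.
- job.sign_off(): hands the job in, once; it reports no verdict.
The state is a dict: "clock": time; "qpos": joint angles; "qvel": joint speeds; "joint_efforts": joint torques, N m; "eef_pos": TCP position; "tcp_rot": TCP orientation; "contact_force": force on the tool from outside, world axes, zero at the start; "wrist_torque": the same for the moment, N m; "opening": opening from 0.0 (shut) to 1.0 (fully open).
Only numpy, scipy, OpenCV 4.12 (cv2) and the standard library are available. Lean on these libraries where they do the work, as an engineer would, in place of code of your own. Each camera call takes 0.05 s, during which the arm holds its last target. There are 200 camera calls.

### The job

Turn the paint carousel by its black handle until the jar with the yellow cap stands at the red pointer. Then unscrew the yellow cap there (a quarter turn anticlockwise), lift it off and set it down flat, top up, in the middle of the blue dish; leave the opened jar at the pointer.

Things in the scene. Friction and masses are not known exactly. Their poses are not given: they have to be found in the camera images.
- carousel: Pine platter, 290 mm wide, with 3 white jars (yellow, red, blue caps), 120 deg apart, 105 mm from its axis. Turns both ways, 130 deg or more; 0.15 N m friction; stays where left. Handle on the axis: black bar along this x, 56 long, 14 wide, z 125 to 155 mm. Origin: on the axis, at table height; z up; turns with the platter. Jar axes: (-52.5, 91), (-52.5, -91), (105, 0) mm.
- index (a point): Where the axis of a jar at the red pointer must stand: 105 mm from the carousel's axis (x points to that axis), 99 mm above the table, the height of a fitted cap's underside. The pointer is a red cone, 60 mm high, on a bracket outside the platter's rim on the robot's side, pointing at the axis; it does not turn with the platter.
- yellow_cap: Yellow fluted screw cap, 55 mm wide, 28 tall, 40 g. Origin: centre of underside, z up. Starts on a jar 40 to 80 deg from the pointer, either side, 3 mm above the jar's 64 mm wide shoulder. Loose on the neck (2 mm play), stopped clockwise, held down until turned anticlockwise from above; lifts off at 55 to 125 deg of turn (best 80). Clears the neck after 25 mm of lift.
- dish: Round blue shallow dish, fixed, 170 mm across at the rim and 18 mm high; flat floor about 150 mm across, 6 mm above the table. Origin: centre of its underside, at table height.
Mind the look-alikes: they are no part of the job. Of the things shaped like the yellow_cap, the yellow one is meant. There is more than one size of the dish; the job needs the larger.

How it is judged:
By the outcome, as a careful person would: the job done as asked, in the order asked, and still so for the second after the job is handed in, with the robot touching nothing.
It also fails if it takes over 51 s, if anything falls off the work surface, if the arm or the gripper's body presses on something with over 40 N, if the wrist force passes 120 N, or if a joint passes its speed limit or range.

## Working session

There is one attempt and no reset: what is moved stays moved. The work goes in short steps, Python scripts to look and compute and a tool call to move; the robot and the scene stay as the last step left them, time stands still between calls to the robot, and variables do not carry over. Pictures are saved under pics/ and viewed, about 8 in all and at most 12, crops included, and the job is handed in when it is done.

Besides the shell and the picture viewer there is one more tool, called by a JSON object that holds its "name" and its "arguments", one argument or row to a line. drive_tool: Moves the arm, as the interface text tells. Its arguments: {"type":"object","properties":{"deltas":{"type":"array"},"jaw":{"type":"number"},"force":{"type":"number"}},"required":["deltas"]}

```bash
mkdir -p pics
cat > h.py <<'E'
import numpy as np, cv2
from rig import r,cams,job
def params(n):
    p=cams.camera_params(n); K=np.array([[p['fx'],0,p['cx']],[0,p['fy'],p['cy']],[0,0,1.]])
    return p,K,np.array(p['R']),np.array(p['t'])
def rays(n,uv):
    p,K,R,t=params(n)
    x=cv2.undistortPoints(np.array(uv,float).reshape(-1,1,2),K,np.array([p['k1'],0,0,0.])).reshape(-1,2)
    return -R.T@t,(np.c_[x,np.ones(len(x))])@R
def onz(n,uv,z):
    o,d=rays(n,uv); return o+d*((z-o[2])/d[:,2])[:,None]
def deproj(n,uv,dep):
    o,d=rays(n,uv); return o+d*np.array(dep).reshape(-1,1)
def px(n,P):
    p,K,R,t=params(n)
    return cv2.projectPoints(np.array(P,float).reshape(-1,1,3),cv2.Rodrigues(R)[0],t,K,np.array([p['k1'],0,0,0.]))[0].reshape(-1,2)
E
python3 - <<'E'
from h import *
for n in('scene','top'):
    im,d=cams.grab_frame(n); np.savez(f'{n}0.npz',im=im,d=d); cv2.imwrite(f'pics/{n}0.png',im[:,:,::-1])
    p=cams.camera_params(n); print(n,p['fx'],p['k1'],-np.array(p['R']).T@np.array(p['t']))
print(r.sense())
E
```

```text
scene 523.7644767467485 0.01631288104941148 [860.04718716 526.84821599 734.73929762]
top 585.730268202452 -0.14492621926958194 [ 368.43002752  114.51341529 1145.7549467 ]
{'clock': 0.1, 'qpos': array([-1.14839449e+00,  3.53564971e-01,  1.63405536e+00, -3.73580724e-06,
        1.15520871e+00, -2.39472688e-03]), 'qvel': array([ 0.00088498,  0.000126  , -0.00270564, -0.0007524 , -0.00141542,
       -0.00056926]), 'joint_efforts': array([-1.74174666e-04, -6.06356978e+01, -3.42820287e+01,  7.68419227e-06,
        4.02593985e-03, -4.99130934e-06]), 'eef_pos': array([ 257.42023256, -569.0804895 ,  247.64732124]), 'tcp_rot': array([-3.14035626e+00,  4.55130358e-07,  4.24798073e-01]), 'contact_force': array([-0.86378552, -0.12170546, -0.32185963]), 'wrist_torque': array([ 0.01832951,  0.00580622, -0.00912958]), 'opening': 1.0004270830011124}
```

View pics/scene0.png

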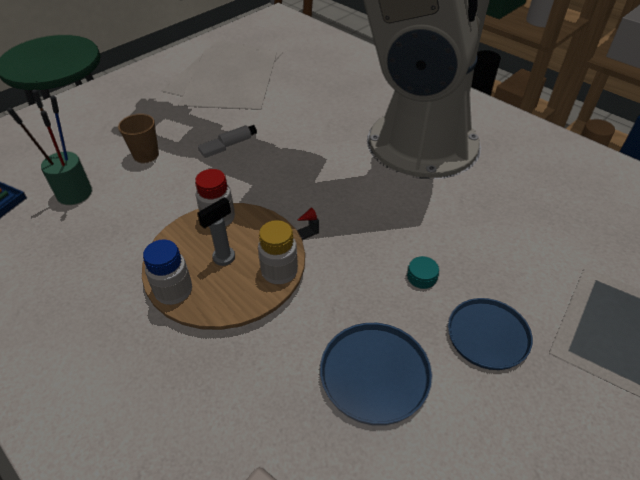

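View pics/top0.png

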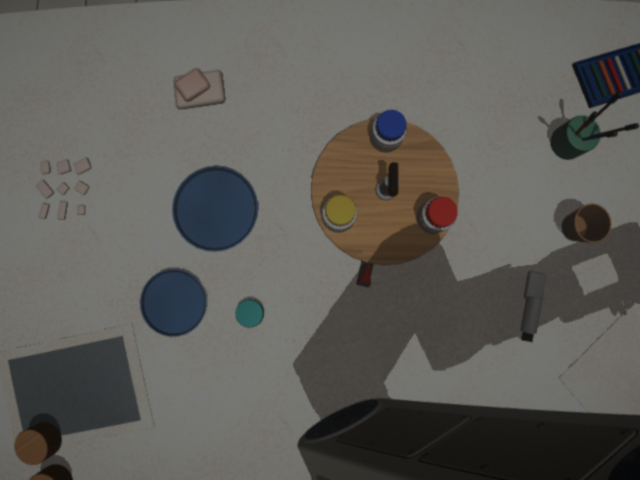

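The scene view shows the yellow cap at (277,236), the handle at (214,212), the red pointer at (308,217), and dishes at (376,372) (large) and (489,334) (small). In the top view the yellow cap is at (341,210), the pointer at (366,272), the large dish at (215,208) and the small one at (173,302). Look-alikes: the teal cap (249,313), plus the red and blue ones. The yellow cap on the jar is the one meant.

```bash
cat >> h.py <<'E'
def blob(im,lo,hi,near=None,amin=30):
    hsv=cv2.cvtColor(im,cv2.COLOR_RGB2HSV); m=cv2.inRange(hsv,np.array(lo),np.array(hi))
    m=cv2.morphologyEx(m,cv2.MORPH_OPEN,np.ones((3,3),np.uint8))
    n,l,s,c=cv2.connectedComponentsWithStats(m)
    o=[(int(s[i,4]),c[i],l==i) for i in range(1,n) if s[i,4]>=amin]
    if near is not None: o=[b for b in o if np.hypot(*(b[1]-near))<25]
    return max(o,key=lambda b:b[0]) if o else None
def cloud(n,d,m):
    v,u=np.nonzero(m&(d>0)); return deproj(n,np.c_[u,v],d[v,u])
E
python3 - <<'E'
from h import *
C={'yellow':((18,120,60),(32,255,255)),'red':((0,150,60),(6,255,255)),'blue':((108,170,60),(125,255,255)),'teal':((80,120,50),(95,255,255)),'dish':((100,90,30),(118,255,255))}
S={'top':{'yellow':(341,210),'red':(441,212),'blue':(391,125),'dish':(215,208)},'scene':{'yellow':(277,236),'red':(211,183),'blue':(163,257),'dish':(376,372)}}
np.set_printoptions(precision=1,suppress=True)
for n in S:
    f=np.load(n+'0.npz'); im,d=f['im'],f['d']
    for k,s in S[n].items():
        b=blob(im,*C[k],near=s)
        if b is None: print(n,k,None); continue
        P=cloud(n,d,b[2])
        if k!='dish':
            zt=np.percentile(P[:,2],97); T=P[P[:,2]>zt-5]; (c,rad)=cv2.minEnclosingCircle(T[:,:2].astype(np.float32))
            print(n,k,b[0],b[1],'top z',zt,'mean',T.mean(0)[:2],'circ',np.array(c),rad)
        else:
            u=cv2.fitEllipse(max(cv2.findContours(b[2].astype(np.uint8),0,1)[0],key=cv2.contourArea))
            print(n,k,u,onz(n,[u[0]],18),onz(n,[u[0]],6)); 
            ct=max(cv2.findContours(b[2].astype(np.uint8),0,1)[0],key=cv2.contourArea).reshape(-1,2)
            Q=onz(n,ct,18 if n=='scene' else 18); print('  rim circle',cv2.minEnclosingCircle(Q[:,:2].astype(np.float32)))
    # red pointer
    b=blob(im,(0,120,40),(8,255,255),near={'top':(366,272),'scene':(308,217)}[n],amin=10)
    if b: P=cloud(n,d,b[2]); print(n,'pointer',b[0],b[1],'mean',P.mean(0),'zmax tip',P[np.argsort(P[:,2])[-5:]],'range',P.min(0),P.max(0))
    # black handle
    hs={'top':(393,180),'scene':(214,212)}[n]
    b=blob(im,(0,0,0),(180,255,40),near=hs)
    if b:
        P=cloud(n,d,b[2]); T=P[(P[:,2]>145)&(P[:,2]<165)]; rr=cv2.minAreaRect(T[:,:2].astype(np.float32)); print(n,'handle',b[0],b[1],len(T),T.mean(0),rr)
    # platter: wood points
    v,u=np.mgrid[0:480,0:640]; P=deproj(n,np.c_[u.ravel(),v.ravel()],d.ravel())
    hsv=cv2.cvtColor(im,cv2.COLOR_RGB2HSV).reshape(-1,3)
    m=(hsv[:,0]<25)&(hsv[:,1]>70)&(d.ravel()>0)&(P[:,2]>5)&(P[:,2]<40)&(np.hypot(P[:,0]-470,P[:,1]+0)<250)
    W=P[m]; W=W[np.abs(W[:,2]-np.median(W[:,2]))<6]
    c,rad=cv2.minEnclosingCircle(W[:,:2].astype(np.float32)); print(n,'platter z',np.median(W[:,2]),c,rad,len(W))
im=np.load('top0.npz')['im'][100:300,290:480]; im2=np.load('scene0.npz')['im'][150:320,130:330]
a=cv2.resize(im,(400,421),interpolation=2); b=cv2.resize(im2,(400,340),interpolation=2)
o=np.zeros((421,800,3),np.uint8); o[:,:400]=a;o[:340,400:]=b; cv2.imwrite('pics/crop0.png',cv2.convertScaleAbs(o[:,:,::-1],alpha=1.6))
E
```

```text
top yellow 721 [340.1 209.2] top z 129.41857707900758 mean [501.9  65.5] circ [501.7  65.4] 26.328243255615234
top red 677 [441.9 211. ] top z 129.50148873378475 mean [ 496.3 -115. ] circ [ 496.7 -114.4] 26.376693725585938
top blue 452 [391.6 124.2] top z 129.51080984478338 mean [654.3 -30.6] circ [655.4 -30.3] 23.553686141967773
top dish ((215.8194122314453, 209.41897583007812), (78.58090209960938, 80.51656341552734), 58.017494201660156) [[521.6 302.4  18. ]] [[523.2 304.4   6. ]]
  rim circle ((521.1541137695312, 302.3918762207031), 81.38616943359375)
top pointer 128 [365.7 275.3] mean [387.3  17.1  48.9] zmax tip [[376.4  17.6  57.8]
 [376.6  25.   58. ]
 [380.2  19.3  58. ]
 [372.6  12.1  58.3]
 [374.7  23.3  59.1]] range [372.6   6.5   2. ] [407.9  28.3  59.1]
top handle 324 [390.9 181.3] 221 [550.3 -25.8 153.2] ((551.1277465820312, -26.544565200805664), (11.983909606933594, 54.96126937866211), 87.83283996582031)
top platter z 27.10050043391334 (533.75537109375, -23.405378341674805) 161.90255737304688 12971
scene yellow 712 [275.6 232.4] top z 127.94608836519015 mean [503.5  66.
[... 261 characters left out ...]
cene dish ((376.44549560546875, 371.90557861328125), (95.42169952392578, 111.29759979248047), 114.84679412841797) [[527.4 310.3  18. ]] [[521.8 306.7   6. ]]
  rim circle ((525.1196899414062, 306.2440490722656), 83.55010223388672)
scene pointer 125 [308.4 214.6] mean [385.1  19.9  49.6] zmax tip [[377.2  18.7  57.6]
 [376.   20.2  57.7]
 [375.7  17.3  58.2]
 [377.   23.9  58.4]
 [378.4  22.6  58.5]] range [332.4 -19.6  -2.1] [404.5  32.1  58.5]
scene handle 602 [213.9 212.4] 302 [553.4 -24.3 151.9] ((551.452392578125, -25.5577392578125), (16.671722412109375, 56.32942199707031), 85.30894470214844)
scene platter z 26.91409012617339 (535.45751953125, -21.77353286743164) 161.33059692382812 10069
```

View pics/crop0.png

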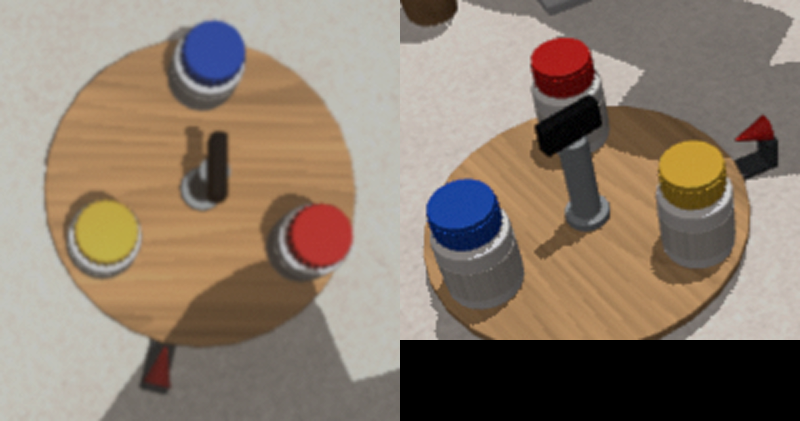

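The cap triangle and the handle centre agree: the axis is at (551.1, -26.5) and the yellow jar at 118.3°. The pointer is at about 165°, to be refined. The yellow-capped jar is on the platter in both crops. I'm moving to above the handle.

{"name": "drive_tool", "arguments": {
  "deltas": [
    [2.05,-1.55,0,0],
    [2.05,-1.55,0,0],
    [2.05,-1.55,0,0],
    [2.05,-1.55,0,0],
    [2.05,-1.55,0,0],
    [2.05,-1.55,0,0],
    [2.05,-1.55,0,0],
    [2.05,-1.55,0,0],
    [2.05,-1.55,0,0],
    [2.05,-1.55,0,0],
    [2.05,-1.55,0,0],
    [2.05,-1.55,0,0]
  ],
  "jaw": 0,
  "force": 60
}}

```text
clock: 1.1
eef_pos: [405.3, -297.3, 248.0]
tcp_rot: [-3.141, 0.0, 0.425]
contact_force: [1.3, -0.1, -0.4]
opening: 1.004
```

{"name": "drive_tool", "arguments": {
  "deltas": [
    [2.05,-1.55,0,0],
    [2.05,-1.55,0,0],
    [2.05,-1.55,0,0],
    [2.05,-1.55,0,0],
    [2.05,-1.55,0,0],
    [2.05,-1.55,0,0],
    [2.05,-1.55,0,0.076],
    [0,0,0,0.076],
    [0,0,0,0.076],
    [0,0,0,0.076],
    [0,0,0,0.076],
    [0,0,0,0.075]
  ]
}}

```text
clock: 2.1
eef_pos: [490.9, -140.4, 248.0]
tcp_rot: [-3.141, 0.001, -0.034]
contact_force: [-0.0, -0.5, -0.6]
opening: 0.999
```

Run:
```python
from h import *
np.set_printoptions(precision=2,suppress=True)
A=np.array([551.1,-26.5])
s=r.sense(); print(s['clock'],s['eef_pos'],s['tcp_rot'],s['qpos'],'tips',r.tcp_to_tips() if callable(r.tcp_to_tips) else r.tcp_to_tips)
for n,near in (('top',(366,272)),('scene',(308,217))):
    f=np.load(n+'0.npz'); b=blob(f['im'],(0,120,40),(8,255,255),near=near,amin=10)
    P=cloud(n,f['d'],b[2]); P=P[(P[:,2]>25)&(P[:,2]<62)]
    ang=np.degrees(np.arctan2(P[:,1]-A[1],P[:,0]-A[0])); rad=np.hypot(*(P[:,:2]-A).T)
    for lo in range(140,185,8):
        k=(rad>=lo)&(rad<lo+8)
        if k.sum(): print(n,lo,k.sum(),'ang mean',ang[k].mean(),'mid',(ang[k].min()+ang[k].max())/2,'z',P[k,2].min(),P[k,2].max())
    ct=np.argwhere(b[2])[:,::-1].astype(np.float32)
    a,t=cv2.minEnclosingTriangle(ct.reshape(-1,1,2)); print(t.reshape(-1,2), onz(n,t.reshape(-1,2),50))
```

```text
2.1 [ 490.87 -140.37  247.97] [-3.14  0.   -0.03] [-0.28  0.18  1.87 -0.    1.09  1.32] tips 17.0
top 148 8 ang mean 165.5319117869135 mid 165.50529360575143 z 41.899160232061604 51.09336924755348
top 156 21 ang mean 165.18063370440305 mid 165.08622137989187 z 43.544478376695224 53.553183255375416
top 164 31 ang mean 165.17117766883018 mid 165.05136966660217 z 43.70308330860121 56.12254490860096
top 172 40 ang mean 164.90138635977326 mid 164.89619684338365 z 45.470796515071015 58.00355230164746
top 180 19 ang mean 164.96849679229982 mid 165.10079252580283 z 50.01412789023084 59.090215967517224
[[358.   280.75]
 [369.   283.5 ]
 [369.   261.5 ]] [[377.31  31.82  50.  ]
 [371.71  11.36  50.  ]
 [412.84  10.25  50.  ]]
scene 148 6 ang mean 164.60527893536243 mid 164.50597050450148 z 43.94135427257061 51.19879716437106
scene 156 22 ang mean 164.65247599875022 mid 164.7416637912403 z 42.66729180307118 52.45384213001728
scene 164 29 ang mean 164.06111483047508 mid 164.0077240174013 z 44.39653806705485 54.350585785739554
scene 172 41 ang mean 163.98133753283494 mid 164.30044369932222 z 42.6571574544306 58.50002618900817
scene 180 22 ang mean 163.24180045998924 mid 164.36390054601003 z 41.83608138956072 58.42862762741197
[[317.88 217.75]
 [312.1  206.2 ]
 [295.08 220.79]] [[379.18  38.67  50.  ]
 [364.96   9.12  50.  ]
 [414.08  14.27  50.  ]]
```

{"name": "drive_tool", "arguments": {
  "deltas": [
    [1.13,-2.32,0,0],
    [1.13,-2.32,0,0],
    [1.13,-2.32,0,0],
    [1.13,-2.32,0,0],
    [1.13,-2.32,0,0],
    [0,0,2,0],
    [0,0,2,0],
    [0,0,2,0],
    [0,0,2,0],
    [0,0,2,0],
    [0,0,0,0]
  ]
}}

```text
clock: 3.02
eef_pos: [548.4, -26.2, 144.6]
tcp_rot: [-3.141, 0.006, -0.03]
contact_force: [-1.1, -0.1, -1.3]
opening: 1.0
```

{"name": "drive_tool", "arguments": {
  "deltas": [
    [0,0,0,0],
    [0,0,0,0],
    [0,0,0,0],
    [0,0,0,0],
    [0,0,0,0],
    [0,0,0,0],
    [0,0,0,0],
    [0,0,0,0]
  ],
  "jaw": 1,
  "force": 60
}}

```text
clock: 3.68
eef_pos: [551.5, -27.7, 149.4]
tcp_rot: [3.139, -0.001, -0.03]
contact_force: [-1.6, -9.0, 6.9]
opening: 0.154
```

{"name": "drive_tool", "arguments": {
  "deltas": [
    [0,0.1,0,0],
    [0,0,0,-0.082],
    [0,0,0,-0.082],
    [0,0,0,-0.082],
    [0,0,0,-0.082],
    [0,0,0,-0.082],
    [0,0,0,-0.082],
    [0,0,0,-0.082],
    [0,0,0,-0.082],
    [0,0,0,-0.082],
    [0,0,0,-0.08],
    [0,0,0,0]
  ]
}}

```text
clock: 4.68
eef_pos: [551.3, -27.6, 149.4]
tcp_rot: [3.141, -0.0, 0.793]
contact_force: [-1.5, -1.3, 7.4]
opening: 0.146
```

{"name": "drive_tool", "arguments": {
  "deltas": [
    [0,0,0,0],
    [0,0,0,0],
    [0,0,0,0],
    [0,0,0,0],
    [0,0,0,0]
  ]
}}

```text
clock: 5.1
eef_pos: [551.4, -27.6, 149.4]
tcp_rot: [3.141, -0.0, 0.788]
contact_force: [-1.8, -0.9, 7.0]
opening: 0.149
```

```bash
cat > m.py <<'E'
from h import *
np.set_printoptions(precision=1,suppress=True)
C={'yellow':((18,120,60),(32,255,255)),'red':((0,150,60),(6,255,255)),'blue':((108,170,60),(125,255,255))}
import sys
tag=sys.argv[1]
A=np.array([551.1,-26.5]); s=r.sense(); print(s['clock'],s['eef_pos'],s['tcp_rot'],s['contact_force'],s['opening'])
for n in('scene','top'):
    im,d=cams.grab_frame(n); np.savez(f'{n}{tag}.npz',im=im,d=d); cv2.imwrite(f'pics/{n}{tag}.png',im[:,:,::-1])
    for k,c in C.items():
        b=blob(im,*c,amin=150) 
        if b is None: print(n,k,None); continue
        P=cloud(n,d,b[2]); zt=np.percentile(P[:,2],95); T=P[P[:,2]>zt-5]; c,rad=cv2.minEnclosingCircle(T[:,:2].astype(np.float32))
        v=np.array(c)-A; print(n,k,b[0],b[1],'z',zt,np.array(c),rad,'r,ang',np.hypot(*v),np.degrees(np.arctan2(v[1],v[0])))
E
python3 m.py 1
```

```text
5.1 [551.4 -27.6 149.4] [ 3.1 -0.   0.8] [-1.8 -0.9  7. ] 0.1488844797051157
scene yellow 725 [271.9 201.3] z 127.40437338518616 [451.3   0.4] 26.971576690673828 r,ang 103.34580291916343 164.9193165437878
scene red 474 [165.8 198.2] z 127.75766471059109 [ 580.6 -100.1] 53.5332145690918 r,ang 79.26381879030397 -68.18405046392732
scene blue 706 [206.7 268.4] z 127.6589685292433 [624.7  47.7] 26.71442985534668 r,ang 104.51324039321523 45.19920859473479
top yellow 461 [373.7 238.8] z 129.34214173321521 [449.7   0.6] 25.630210876464844 r,ang 104.99771062722688 165.01752571860172
top red 288 [447.4 172.2] z 129.07630932057356 [ 569.1 -128.4] 22.79357147216797 r,ang 103.47699284229601 -79.97597041143197
top blue None
```

The yellow jar now stands at 165.0°, matching the pointer at 165.0°. Next I release the handle, rise, and go over the cap at about (450, 0).

{"name": "drive_tool", "arguments": {
  "deltas": [
    [0,0,0,0],
    [0,0,0,0],
    [0,0,0,0],
    [0,0,0,0],
    [0,0,0,0],
    [0,0,0,0],
    [0,0,-1.5,0],
    [0,0,-2,0],
    [0,0,-2,0],
    [0,0,0,0]
  ],
  "jaw": 0
}}

```text
clock: 6.03
eef_pos: [553.1, -27.5, 206.8]
tcp_rot: [3.138, -0.004, 0.788]
contact_force: [0.6, -0.3, 1.1]
opening: 0.999
```

{"name": "drive_tool", "arguments": {
  "deltas": [
    [-1.3,-2.25,0,0],
    [-1.3,-2.25,0,0],
    [-1.3,-2.25,0,0],
    [-1.3,-2.25,0,0],
    [0,0,0,0],
    [0,0,0,0],
    [0,0,0,0]
  ]
}}

```text
clock: 6.62
eef_pos: [451.4, -0.8, 203.5]
tcp_rot: [3.141, -0.001, 0.788]
contact_force: [0.9, -0.1, 0.6]
opening: 1.001
```

```bash
python3 m.py 2
```

```text
6.6167 [451.4  -0.8 203.5] [ 3.1 -0.   0.8] [ 0.9 -0.1  0.6] 1.0006350410600084
scene yellow 555 [272.1 198.2] z 127.52179904859327 [451.    0.4] 27.106836318969727 r,ang 103.62635368611826 164.96709108091707
scene red 495 [166.4 197.8] z 127.5362223230484 [ 580.5 -128.1] 27.225847244262695 r,ang 105.78230796378953 -73.84362320709583
scene blue 711 [206.8 268.4] z 127.76420355266703 [625.6  48. ] 26.238399505615234 r,ang 105.39632979903935 45.01163179752231
top yellow None
top red 285 [445.9 158.7] z 129.00592104060348 [547.9 -94.7] 70.33934020996094 r,ang 68.26419330383428 -92.65095364135576
top blue 519 [348.7 141.5] z 128.81991141294787 [623.9  47.5] 23.583707809448242 r,ang 103.8400460204855 45.486450301017605
```

View pics/scene2.png

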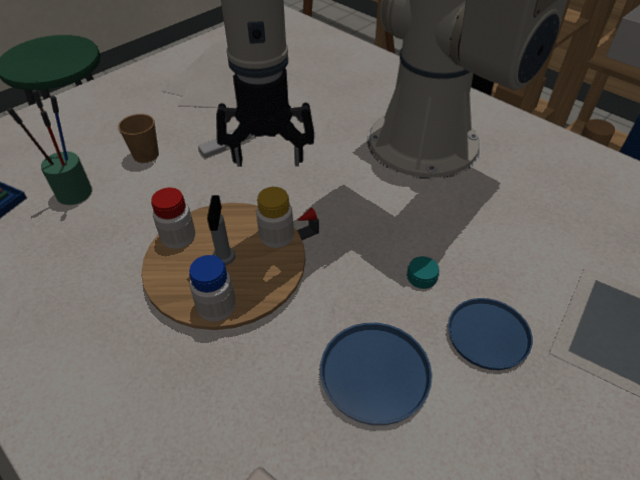

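The view shows the yellow jar at (274,215) beside the pointer (310,217), with the gripper above it. Descending to grip the cap.

{"name": "drive_tool", "arguments": {
  "deltas": [
    [-0.05,-0.1,1.5,0],
    [0,0,1.5,0],
    [0,0,1.5,0],
    [0,0,1.5,0],
    [0,0,1.5,0],
    [0,0,1.0,0],
    [0,0,0.5,0],
    [0,0,0,0],
    [0,0,0,0]
  ]
}}

```text
clock: 7.47
eef_pos: [449.9, -0.5, 113.4]
tcp_rot: [-3.141, 0.0, 0.788]
contact_force: [0.4, -0.9, 0.1]
opening: 1.003
```

{"name": "drive_tool", "arguments": {
  "deltas": [
    [0,0,0,0],
    [0,0,0,0],
    [0,0,0,0],
    [0,0,0,0],
    [0,0,0,0],
    [0,0,0,0]
  ],
  "jaw": 1,
  "force": 45
}}

```text
clock: 7.97
eef_pos: [450.1, -0.4, 114.4]
tcp_rot: [3.14, -0.001, 0.788]
contact_force: [-2.2, -0.1, 9.4]
opening: 0.61
```

{"name": "drive_tool", "arguments": {
  "deltas": [
    [0,0,-0.1,0],
    [0,0,0,-0.1],
    [0,0,0,-0.1],
    [0,0,0,-0.1],
    [0,0,0,-0.1],
    [0,0,0,-0.1],
    [0,0,0,-0.1],
    [0,0,0,-0.1]
  ]
}}

```text
clock: 8.63
eef_pos: [449.6, -0.4, 114.6]
tcp_rot: [3.141, -0.0, 1.493]
contact_force: [-0.2, 0.1, -0.4]
opening: 0.61
```

{"name": "drive_tool", "arguments": {
  "deltas": [
    [0,0,0,-0.1],
    [0,0,0,-0.1],
    [0,0,0,-0.1],
    [0,0,0,-0.1],
    [0,0,0,-0.1],
    [0,0,0,-0.1],
    [0,0,0,-0.1],
    [0,0,0,0],
    [0,0,0,0],
    [0,0,0,0]
  ]
}}

```text
clock: 9.47
eef_pos: [449.6, -0.4, 114.4]
tcp_rot: [3.141, 0.0, 2.185]
contact_force: [-0.1, -0.3, -2.1]
opening: 0.611
```

```bash
python3 m.py 3; python3 -c "
from h import *
print(r.sense()['wrist_torque'],r.sense()['qpos'])
im=np.load('scene3.npz')['im'][100:320,130:350]; cv2.imwrite('pics/crop3.png',cv2.convertScaleAbs(cv2.resize(im,(580,580))[:,:,::-1],alpha=1.5))"
```

```text
9.4667 [449.6  -0.4 114.4] [3.1 0.  2.2] [-0.1 -0.3 -2.1] 0.6114843198301115
scene yellow 177 [280.7 197.7] z 127.43731500350732 [444.1   9.3] 23.527984619140625 r,ang 112.84990871812523 161.49839741934508
scene red 496 [166.6 197.7] z 127.66143582980514 [ 578.  -127.1] 26.412513732910156 r,ang 104.1750705258661 -75.00923976080144
scene blue 709 [206.7 268.3] z 127.84547474597674 [625.3  47.6] 25.86463165283203 r,ang 104.85227404983867 44.94912636610304
top yellow None
top red 619 [446.4 164.9] z 129.02228160570525 [ 578.6 -127.2] 25.69699478149414 r,ang 104.41059311212885 -74.7276838038504
top blue 529 [348.5 141.4] z 128.85077958935923 [624.1  47.8] 23.63213348388672 r,ang 104.18001151594935 45.484708565759476
[ 0.02420018  0.0238125  -0.05765956] [-4.19192752e-03  2.74849770e-01  2.11375174e+00  3.88174260e-06
  7.52793483e-01 -6.19063004e-01]
```

View pics/crop3.png

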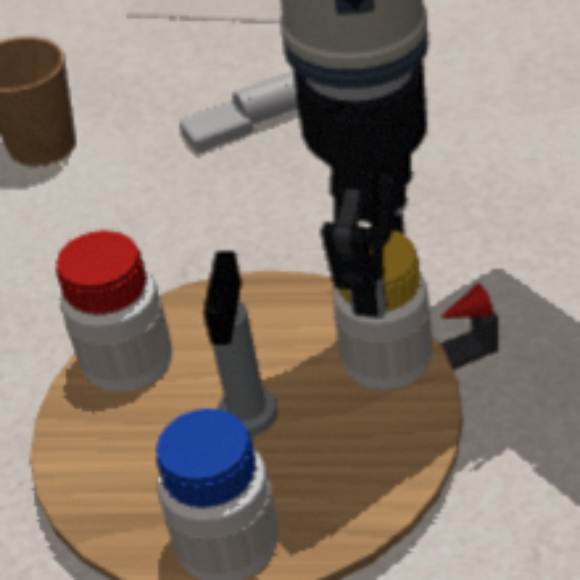

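The crop shows the jaws holding the yellow cap at (375,275), still at the pointer; the platter has not moved. Now a gentle test lift.

{"name": "drive_tool", "arguments": {
  "deltas": [
    [0,0,-0.2,0],
    [0,0,-0.2,0],
    [0,0,-0.2,0],
    [0,0,0,0]
  ]
}}

```text
clock: 9.9
eef_pos: [449.8, -0.4, 120.7]
tcp_rot: [3.141, 0.0, 2.187]
contact_force: [-0.4, 0.2, -0.1]
opening: 0.611
```

{"name": "drive_tool", "arguments": {
  "deltas": [
    [0,0,-0.5,0],
    [0,0,-0.8,0],
    [0,0,-0.8,0],
    [0,0,-0.8,0],
    [0,0,-1.5,0],
    [0,0,-1.5,0],
    [0,0,-1.5,0],
    [0,0,-1.5,0],
    [0,0,0,0],
    [0,0,0,0]
  ]
}}

```text
clock: 10.73
eef_pos: [450.1, -0.4, 210.3]
tcp_rot: [3.14, 0.001, 2.188]
contact_force: [-0.6, 0.2, -1.5]
opening: 0.61
```

```bash
python3 m.py 4
python3 - <<'E'
from h import *
im=np.load('scene4.npz')['im'][60:320,130:390]; cv2.imwrite('pics/crop4.png',cv2.convertScaleAbs(cv2.resize(im,(580,580))[:,:,::-1],alpha=1.5))
# dish depth fit: rim points near (522,304)
for n in('scene','top'):
    f=np.load(n+'0.npz'); b=blob(f['im'],(100,90,30),(118,255,255),near={'top':(215,208),'scene':(376,372)}[n])
    P=cloud(n,f['d'],b[2]); F=P[(P[:,2]>0)&(P[:,2]<9)]; R=P[P[:,2]>14]
    for Q in(F,R,P): print(n,len(Q),cv2.minEnclosingCircle(Q[:,:2].astype(np.float32)),Q.mean(0))
E
```

```text
10.7333 [450.1  -0.4 210.3] [3.1 0.  2.2] [-0.6  0.2 -1.5] 0.6100150870283741
scene yellow 195 [276.2 152.1] z 223.08268683379177 [444.2   8.1] 24.380748748779297 r,ang 112.38858427229445 162.06951932493106
scene red 496 [166.5 197.8] z 127.56964188581739 [ 578.8 -127.2] 27.017696380615234 r,ang 104.46066992773383 -74.61223444499362
scene blue 705 [206.6 268.3] z 127.60584278873031 [625.8  47.8] 26.289426803588867 r,ang 105.35918435183008 44.87634670083424
top yellow None
top red 303 [445.9 159.1] z 130.1694119432914 [544.9 -84.7] 79.47777557373047 r,ang 58.56168757154009 -96.04515460881667
top blue 539 [348.6 141.3] z 128.98486962639282 [624.  47.] 24.264951705932617 r,ang 103.53446138951536 45.21282631986762
scene 7408 ((522.7836303710938, 303.9022216796875), 79.15201568603516) [524.47056234 306.37766803   5.32649679]
scene 653 ((524.5284423828125, 305.3016052246094), 84.11678314208984) [502.40520458 311.9633818   16.72640787]
scene 8436 ((523.8136596679688, 305.9812316894531), 84.27542114257812) [521.0911853  305.70426338   6.48469519]
top 4682 ((524.3316040039062, 306.03839111328125), 79.4871597290039) [523.96581806 305.92217768   4.84176189]
top 81 ((521.762451171875, 303.128662109375), 81.55836486816406) [510.61426953 254.0388878   16.42973268]
top 5065 ((523.0513916015625, 304.00634765625), 81.83563995361328) [523.47582994 304.66423511   5.19246879]
```

View pics/crop4.png

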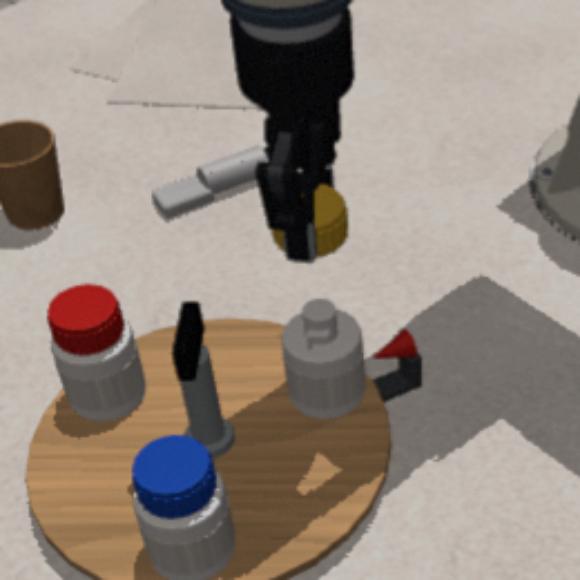

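The crop shows the cap in the jaws (312,220), the opened jar with its bare neck at (322,350) by the pointer, and the platter unmoved. Dish centre ≈ (523.5, 305).

{"name": "drive_tool", "arguments": {
  "deltas": [
    [1.0,1.2,0,0],
    [1.8,2.06,0,0],
    [1.8,2.06,0,0],
    [1.8,2.06,0,0],
    [1.8,2.06,0,0],
    [1.8,2.06,0,0],
    [1.8,2.06,0,0],
    [1.8,2.06,0,0],
    [1.8,2.06,0,0],
    [1.8,2.06,0,0],
    [1.8,2.06,0,0],
    [1.6,1.8,0,0]
  ]
}}

```text
clock: 11.83
eef_pos: [522.5, 305.6, 207.9]
tcp_rot: [-3.14, -0.0, 2.188]
contact_force: [0.2, 0.3, -0.6]
opening: 0.61
```

{"name": "drive_tool", "arguments": {
  "deltas": [
    [0,0,2.5,0],
    [0,0,2.5,0],
    [0,0,2.5,0],
    [0,0,2.5,0],
    [0,0,2.5,0],
    [0,0,2.0,0],
    [0,0,1.5,0],
    [0,0,0,0],
    [0,0,0,0],
    [0,0,0,0]
  ]
}}

```text
clock: 12.67
eef_pos: [523.0, 304.3, 49.5]
tcp_rot: [-3.142, -0.0, 2.188]
contact_force: [0.4, 0.2, -0.3]
opening: 0.609
```

{"name": "drive_tool", "arguments": {
  "deltas": [
    [0,0,1.0,0],
    [0,0,0.8,0],
    [0,0,0.5,0],
    [0,0,0.2,0],
    [0,0,0.1,0],
    [0,0,0.1,0],
    [0,0,0,0],
    [0,0,0,0],
    [0,0,0,0]
  ]
}}

```text
clock: 13.42
eef_pos: [523.0, 304.3, 22.6]
tcp_rot: [3.141, 0.0, 2.188]
contact_force: [-0.6, -0.1, -0.7]
opening: 0.609
```

{"name": "drive_tool", "arguments": {
  "deltas": [
    [0,0,0.05,0],
    [0,0,0.05,0],
    [0,0,0.05,0],
    [0,0,0,0],
    [0,0,0,0]
  ]
}}

```text
clock: 13.83
eef_pos: [523.0, 304.3, 21.4]
tcp_rot: [3.141, 0.0, 2.188]
contact_force: [-1.7, -1.3, 6.5]
opening: 0.613
```

Contact with the dish floor at the expected height (6.5 N). Releasing, then rising.

{"name": "drive_tool", "arguments": {
  "deltas": [
    [0,0,0,0],
    [0,0,0,0],
    [0,0,0,0],
    [0,0,0,0],
    [0,0,0,0],
    [0,0,0,0]
  ],
  "jaw": 0
}}

```text
clock: 14.33
eef_pos: [522.8, 304.2, 20.7]
tcp_rot: [-3.141, -0.0, 2.188]
contact_force: [0.5, -0.2, -0.2]
opening: 1.002
```

{"name": "drive_tool", "arguments": {
  "deltas": [
    [0,0,-1,0],
    [0,0,-1.5,0],
    [0,0,-2.5,0],
    [0,0,-2.5,0],
    [0,0,-2.5,0],
    [0,0,-2.5,0],
    [0,0,-2.5,0],
    [0,0,-2.5,0],
    [0,-2,0,0],
    [0,-2,0,0],
    [0,0,0,0],
    [0,0,0,0]
  ]
}}

```text
clock: 15.33
eef_pos: [489.7, 280.8, 196.7]
tcp_rot: [3.141, 0.0, 2.188]
contact_force: [0.5, 0.1, 0.1]
opening: 0.999
```

```bash
python3 m.py 5
```

```text
15.3333 [489.7 280.8 196.7] [3.1 0.  2.2] [0.5 0.1 0.1] 0.9994658021820734
scene yellow 1069 [375.5 366.5] z 35.10970943478807 [524.7 304.9] 27.18268585205078 r,ang 332.47678189434004 94.55766410144173
scene red 502 [166.5 197.8] z 127.54501248921724 [ 578.7 -128. ] 26.78999137878418 r,ang 105.19357788090232 -74.77857985777855
scene blue 717 [206.8 268.4] z 127.73173302645573 [625.7  47.5] 26.1854190826416 r,ang 105.08686952686278 44.79296465000636
top yellow None
top red 642 [446.4 165.4] z 129.08958129859366 [ 578.3 -126.5] 25.884563446044922 r,ang 103.65086003865214 -74.77123058466721
top blue 268 [350.2 143.2] z 129.32698712890095 [621.8  45.2] 19.921125411987305 r,ang 100.6663147406916 45.392500497096314
```

View pics/scene5.png

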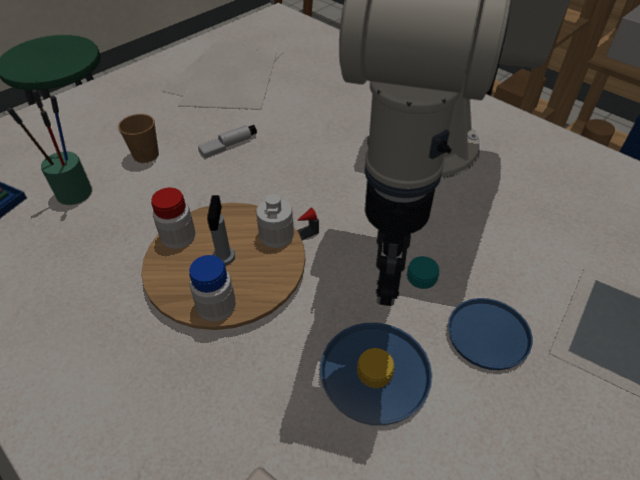

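The view shows the cap flat at (376,368) in the middle of the large dish, and the open jar at (275,220) by the pointer. The cap's top is at 35 mm, against an expected 34.

```bash
python3 -c "
from rig import job; print(job.sign_off())"
```

```text
the job is handed in; nothing more can be done
None
```

The job is done and handed in at about 15.4 s of the 51 s allowed. I turned the carousel about 47° by its handle, gave the yellow cap 80° anticlockwise, lifted it off and set it down in the larger blue dish.

| Check | Measured | Expected |
|---|---|---|
| Cap centre in the dish, mm | (524.7, 304.9) | (523.5, 305) |
| Cap top height, mm (flat, top up) | 35 | 34 |
| Open jar's angle, inferred from the blue cap at 44.8–45.4° | about 165° | 165.0° (pointer) |

- **Robot:** the gripper is open and clear, touching nothing. The highest force I read was about 9 N.
- **Not confirmed:** in the last pictures the arm hid the cap from the top camera, so its final position comes from the scene camera alone.
- **Disagreed:** the scene camera put the pointer 0.5–1° lower than the top camera. I used the top camera's 165°, since the scene camera sees the pointer from one side. Simple circle fits to the platter were off-centre, with a radius of about 162 mm instead of 145, so I took the axis from the three caps and the handle, which agreed.

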